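# Slide the sample carrier round the L-shaped slot into the reader

### The arm

A 6-joint arm with a two-finger parallel gripper is mounted at the origin on the work surface. World frame = base frame: x ahead of the robot, y to its left, z up, the work surface at z = 0. Lengths are in mm, angles in degrees, forces in N, time in s.
With the tool pointing down it reaches from about 350 to 925 mm from the base axis. Payload 6.4 kg.
Tool frame: the origin (TCP) lies midway between the tips of the shut fingers; the grasp point (between the pads) lies 19 mm behind it (pinch_z is the distance from the TCP to the grasp point, in mm); z points along the fingers, y is the line along which they close (so a half turn about z gives the same grasp; the last joint's range is limited). The gripper opens to 94 mm and grips with 3 to 60 N. Pads are 16 mm wide; open, the fingers measure 119 mm over their backs; the gripper's body (75 mm by 177 mm) begins 78 mm behind the grasp point.
Start: joints at [61.645, 14.043, 89.255, -0, 76.702, -9.975], TCP at [204.959, 616.851, 205.455] pointing down, gripper open.
Joint ranges: [-179.41, 179.41], [-58.25, 129.5], [7.25, 145.43], [-54.29, 234.29], [11.92, 165.04], [-157.13, 157.13]. Speed limits (degrees/s): [147.25, 147.25, 180, 180, 180, 180].

### API

Orientations are given as a 3x3 rotation matrix whose columns are the frame's x, y, z axes.
In Python, from plant import get_state, capture, finish_job, pinch_z gives the robot as it stands.
- The arm moves only by the tool apply_moves, never from a script. Its argument "increments" is a list that holds one entry, the list of rows, each a list of 7 numbers: the opening in per cent of the stroke, from 0 (shut) to 100 (fully open), then the shift along the tool's x, y, z in m, then the turn, a rotation vector about the tool's x, y, z in degrees. A call has 1 to 12 rows; each row is the pose to reach, as a shift and turn from the pose commanded when the call began, along the tool's axes at that moment; what a row does not reach only later rows make up. A row lasts 1/8 s, in which the tool goes at most 62.5 mm and 10.7 degrees, less where a joint would pass 70% of its speed; a pose out of reach is approached as far as the arm can. A call with a gripper value outside its range is refused whole. The fingers move at their own pace and stop on an object; "squeeze" is the grip in N (left out, the last holds). Time passes only in rows, so rows that repeat a pose let the fingers close. It gives the time, the measured TCP pose, the force and the opening at its end, in the units of the state.
- get_state(): the state, without advancing time (a new reading comes with each control period).
- capture(name): name is "scene" or "side" or "wrist"; returns a dict with "color" (420x560x3 uint8, red, green, blue), "fx", "fy", "cx", "cy" (pixels), "rvec" (rotation vector, rad) and "tvec" (3), from world to camera coordinates, as OpenCV has them; the wrist camera has in their place "hand_eye" (4x4, takes a point from camera to tool coordinates, whose origin is the TCP and whose axes are the flange's). Camera axes: x right, y down, z forward; pixel columns grow to the right and rows downward; lengths in mm; the calibration is good to about 2 mm. The wrist camera is an equidistant fisheye: a pixel r from the principal point sees the ray r / f radians off the axis. A picture is of the moment at which its call begins: read the wrist's pose just before it. There is no depth.
- finish_job(): hands the job in, once; it reports no verdict.
The state is a dict: "time_s": time; "joint_positions": joint angles; "joint_vel": joint speeds; "joint_efforts": joint torques, N m; "position": TCP position; "ee_rot": TCP orientation; "wrist_force": force on the tool from outside, world axes, zero at the start; "moment": the same for the moment, N m; "width": finger opening in mm.
Only numpy, scipy, OpenCV 4.12 (cv2) and the standard library are available. Lean on these libraries where they do the work, as an engineer would, in place of code of your own. Each camera call takes 0.05 s, during which the arm holds its last target. There are 200 camera calls.

### The job

On the sample feeder, push the red-capped sample carrier along its L-shaped slot with the fingertips: along the long leg to the corner, round it, and along the short leg until it is fully home at the end of the slot, in front of the grey reading head. Only push it, gently: do not squeeze it between the fingers and never lift its pin out of the slot or tip it over. Leave the vials and everything else standing where they are, and finish clear of it all.

Things in the scene. Friction and masses are not known exactly. Their poses are not given: they have to be found in the camera images.
- feeder: Sample feeder, fixed: a white flat deck 220 (its x) by 280 mm (its y), top 40 mm above the bench, with a black L-shaped slot 18 mm wide, 16 mm deep. Origin: middle of its underside, z up. Long leg along its +y (150 mm), then short leg along +x (80 mm). Grey reading head, 48 mm above the deck, at x 60..108, y 18..102 mm; two spare vials stand at x 40..90, y -120..-20 mm; else clear.
- carrier: Loose carrier, about 180 g: aluminium disc 46 mm across, 14 mm thick, sliding on the deck; on it a vial 22 mm across with red cap 24 mm across, top 50 mm above the deck. A 14 mm pin below reaches 12 mm into the slot (2 mm play each side). Origin: on its axis at deck height. Starts in the long leg, 0 to 45 mm from slot_start. Dry friction, no catch. Over 35 N of squeeze or push is too much.
- slot_start (a point): Where the carrier's axis is at the start of the long leg, at deck height (feeder x -50, y -90 mm). The axes are the feeder's.
- slot_corner (a point): Where the carrier's axis is at the corner of the slot, at deck height (feeder x -50, y 60 mm). The carrier cannot go farther along +y than 2 mm past it. The deck beyond the corner lies about 1 mm lower, a step too small to matter. The axes are the feeder's.
- slot_end (a point): Where the carrier's axis is when it is home, its pin against the end of the short leg, at deck height (feeder x 30, y 60 mm). The axes are the feeder's.
- vial_a: spare sample vial with a blue cap, 27 mm across, 48 mm high, standing on the feeder's deck; loose, leave it alone. Origin at the middle of its underside.
- vial_b: spare sample vial with a green cap, 27 mm across, 48 mm high, standing on the feeder's deck; loose, leave it alone. Origin at the middle of its underside.
- jar: specimen jar with an orange lid, 60 mm across, 75 mm high, on the bench near the feeder; loose, leave it alone. Origin at the middle of its underside.
- cup: white cup, 72 mm across, 85 mm high, on the bench near the feeder; loose, leave it alone. Origin at the middle of its underside.
- timer: grey timer box 55 x 60 x 30 mm, on the bench near the feeder; loose, leave it alone. Origin at the middle of its underside.
- reagent: reagent bottle with a blue cap, 48 mm across, 100 mm high, on the bench near the feeder; loose, leave it alone. Origin at the middle of its underside.
- handset: white hand-held meter 170 x 65 x 35 mm lying on the bench to the robot's right; loose, leave it alone. Origin at the middle of its underside.
Mind the look-alikes: they are no part of the job. Several things have the shape of the carrier; the one meant has the colours described above.

How it is judged (in metres and radians):
On the way, in this order (a step that is already met when the one before it is completed fails the run):
1. the carrier is pushed along the long leg to the corner (within 12 mm) (horizontal distance between carrier and slot_corner below 0.012 m), for 0.05 s.
2. the carrier is home at the end of the short leg (within 5 mm) (horizontal distance between carrier and slot_end below 0.005 m), for 0.2 s.
At the end, for the whole second after the job is handed in: The carrier stands upright and still on the deck with its pin in the slot, its axis within 5 mm of slot_end (horizontal distance between carrier and slot_end below 0.005 m and z of carrier in the frame of slot_end below 0.003 m and angle between carrier's own z axis and vertical below 0.08 rad and linear speed of carrier below 0.01 m/s); the robot touches nothing.
It fails at once if the carrier is lifted more than 5 mm off the deck (z of carrier in the frame of slot_end above 0.005 m).
It fails at once if the carrier is tipped by more than 0.25 rad (angle between carrier's own z axis and vertical above 0.25 rad).
It fails at once if the carrier is squeezed or shoved with more than 35 N (contact force between carrier and the fingers above 35 N).
It fails at once if a bystander is displaced by more than 12 mm or tipped (distance of any of vial_a, vial_b, jar, cup, timer, reagent, handset from where it was at the start of the episode above 0.012 m or angle between any of vial_a, vial_b, jar, cup, timer, reagent, handset's own z axis and vertical above 0.3 rad).
It also fails if it takes over 53 s, if anything falls off the work surface, if the arm or the gripper's body presses on something with over 40 N, if the wrist force passes 120 N, or if a joint passes its speed limit or range.

## Working session

There is one attempt and no reset: what is moved stays moved. The work goes in short steps, Python scripts to look and compute and a tool call to move; the robot and the scene stay as the last step left them, time stands still between calls to the robot, and variables do not carry over. Pictures are saved under pics/ and viewed, on a budget of 10 in all, crops included, one or two more only if the job needs it, and the job is handed in when it is done.

Besides the shell and the picture viewer there is one more tool, called after ">>>" as name(argument=value, ...) on one line, values as JSON. apply_moves: Moves the arm, as the interface text tells. Its arguments: {"type":"object","properties":{"increments":{"type":"array"},"squeeze":{"type":"number"}},"required":["increments"]}

```bash
mkdir -p pics; ls
python3 - <<'E'
from plant import get_state,capture,pinch_z
import cv2,numpy as np,pickle
s=get_state();print(s,pinch_z)
d={}
for n in("scene","side","wrist"):
    c=capture(n);d[n]=c;cv2.imwrite(f"pics/{n}0.png",c["color"][:,:,::-1]);print(n,{k:v for k,v in c.items() if k!="color"})
pickle.dump((s,d),open("d0.pkl","wb"))
E
```

```text
pics
{'time_s': 0.0, 'joint_positions': array([ 6.16467552e+01,  1.40831258e+01,  8.93234507e+01,  2.59538172e-03,
        7.66997046e+01, -9.97660353e+00]), 'joint_vel': array([ 0.11499094,  0.02569508,  0.03181059,  0.00065452, -0.01107378,
       -0.03713865]), 'joint_efforts': array([ 1.71055020e-03, -4.15819037e+01, -3.14610887e+01,  6.86104945e-02,
        3.29320156e-02, -1.39775657e-04]), 'position': array([204.63798951, 616.33477745, 204.37013643]), 'ee_rot': array([[-9.49001153e-01,  3.15271259e-01, -9.19724024e-04],
       [ 3.15272389e-01,  9.48999854e-01, -1.61149215e-03],
       [ 3.64760805e-04, -1.81927150e-03, -9.99998279e-01]]), 'wrist_force': array([ 0.04367415,  1.27518348, -0.02989776]), 'moment': array([ 0.02068664,  0.05773357, -0.00106498]), 'width': 93.96538030498691} 18.8
scene {'fx': 533.1299326159415, 'fy': 533.1299326159415, 'cx': 278.01491245840054, 'cy': 212.96679134681156, 'rvec': array([ 0.78489995,  2.56389613, -1.16375461]), 'tvec': array([ 536.67401897, -131.72584278, 1415.45820381])}
side {'fx': 473.6256525140843, 'fy': 473.6256525140843, 'cx': 273.146017471822, 'cy': 208.11051895858702, 'rvec': array([ 2.28755586, -0.40001734,  0.18188398]), 'tvec': array([-590.3731624 ,  132.68095295,  962.43958267])}
wrist {'fx': 325.19226210127806, 'fy': 325.19226210127806, 'cx': 276.5165338642403, 'cy': 210.29292108519363, 'hand_eye': array([[ 3.34441677e-04, -9.61715530e-01, -2.74049500e-01,
         8.13750467e+01],
       [ 9.99999627e-01,  1.03448855e-04,  8.57338483e-04,
         1.58368877e-01],
       [-7.96165626e-04, -2.74049684e-01,  9.61715206e-01,
        -1.79811823e+02],
       [ 0.00000000e+00,  0.00000000e+00,  0.00000000e+00,
         1.00000000e+00]])}
```

View pics/scene0.png

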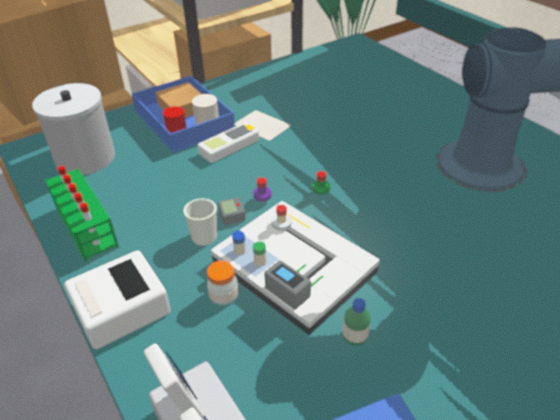

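View pics/side0.png

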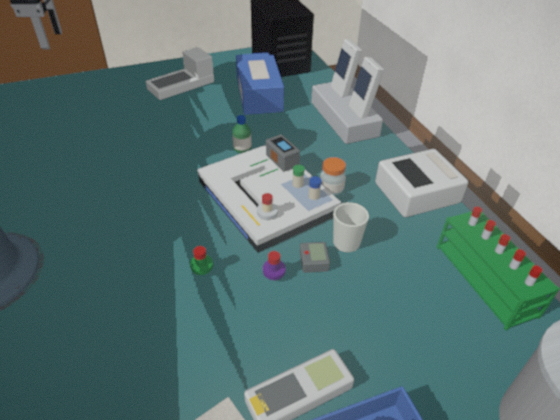

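The real carrier (silver disc, red cap) is at scene (281,215) and side (267,205). Look-alikes that also have red caps:
- purple base: scene (262,188), side (275,264)
- green base: scene (321,182), side (201,258)
- rack vials: scene (62–85,170–210)
- red cup in tray: scene (174,118)

Next is a close crop to check this choice, plus the deck outline.

```bash
cat > h.py <<'E'
import cv2,numpy as np
def ray(c,uv,z):
    R=cv2.Rodrigues(c["rvec"])[0];o=-R.T@c["tvec"]
    uv=np.atleast_2d(uv).astype(float)
    d=np.c_[(uv[:,0]-c["cx"])/c["fx"],(uv[:,1]-c["cy"])/c["fy"],np.ones(len(uv))]@R
    return o+d*((z-o[2])/d[:,2])[:,None]
def proj(c,P):
    P=np.atleast_2d(np.asarray(P,float))
    K=np.array([[c["fx"],0,c["cx"]],[0,c["fy"],c["cy"]],[0,0,1]])
    return cv2.projectPoints(P,c["rvec"],c["tvec"],K,None)[0][:,0]
def blob(c,cond,roi):
    x0,y0,x1,y1=roi;h=cv2.cvtColor(c["color"],cv2.COLOR_RGB2HSV)
    m=cond(h[...,0].astype(int),h[...,1].astype(int),h[...,2].astype(int)).astype(np.uint8)
    k=np.zeros_like(m);k[y0:y1,x0:x1]=m[y0:y1,x0:x1];return k
E
python3 - <<'E'
from h import *
import pickle
s,d=pickle.load(open("d0.pkl","rb"))
out=[]
for n,roi in(("scene",(190,165,390,345)),("side",(180,110,380,290))):
    c=d[n]
    m=blob(c,lambda H,S,V:(S<60)&(V>140),roi)
    m=cv2.morphologyEx(m,cv2.MORPH_OPEN,np.ones((3,3)))
    l,lab,st,_=cv2.connectedComponentsWithStats(m);i=1+np.argmax(st[1:,4]);m=(lab==i).astype(np.uint8)
    ct=max(cv2.findContours(m,0,2)[0],key=cv2.contourArea)
    h=cv2.convexHull(ct);a=cv2.approxPolyDP(h,3,True)[:,0];print(n,a.tolist())
    print(np.round(ray(c,a,40)[:,:2],1).tolist())
    r=blob(c,lambda H,S,V:((H<8)|(H>172))&(S>130)&(V>80),(265,200,297,222) if n=="scene" else (255,190,282,212))
    ys,xs=np.nonzero(r);print("cap",xs.mean(),ys.mean(),len(xs),ray(c,[xs.mean(),ys.mean()],86))
    x0,y0,x1,y1=roi
    im=cv2.resize(c["color"][y0:y1,x0:x1,::-1],None,fx=2,fy=2,interpolation=cv2.INTER_CUBIC)
    out.append(im)
cv2.imwrite("pics/crop0.png",np.hstack(out))
E
```

```text
scene [[280, 201], [379, 258], [368, 273], [310, 325], [211, 253], [214, 246]]
[[547.2, -135.9], [479.8, 135.2], [526.0, 154.1], [698.5, 191.7], [762.0, -77.6], [746.8, -92.5]]
cap 280.94736842105266 208.96491228070175 57 [[589.78030129 -66.6110534   86.        ]]
side [[198, 169], [265, 146], [342, 176], [367, 210], [368, 219], [350, 251], [256, 243]]
[[483.4, 138.4], [668.9, 174.8], [802.2, -4.0], [801.4, -131.0], [789.7, -157.3], [710.6, -228.0], [538.5, -142.9]]
cap 266.4375 198.109375 64 [[587.83950202 -67.89187906  86.        ]]
```

View pics/crop0.png

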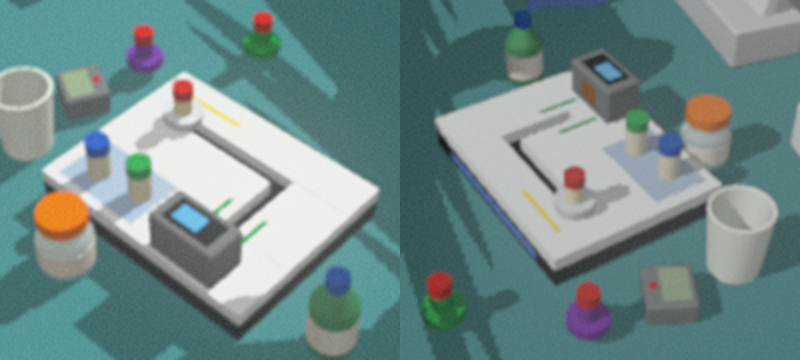

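The carrier is confirmed: silver disc and red cap, at crop (183,108) left and (574,195) right. Next I fit the deck pose from its edges and locate the slot.

```bash
cat >> h.py <<'E'
def fitdeck(c,m,ctr,ang,z=40):
    """least squares rect pose from mask contour, rejecting far points"""
    from scipy.optimize import least_squares
    ct=np.vstack(cv2.findContours(m,0,cv2.CHAIN_APPROX_NONE)[0])[:,0].astype(float)
    P=ray(c,ct,z)[:,:2];p=np.array([*ctr,np.deg2rad(ang)])
    def q(p):
        C,S=np.cos(p[2]),np.sin(p[2]);D=P-p[:2];return np.c_[D@[C,S],D@[-S,C]]
    def res(p,sel):
        a=q(p);e=[a[:,0]+110,a[:,0]-110,a[:,1]+140,a[:,1]-140]
        return np.concatenate([e[i][sel[i]] for i in range(4)])
    for tol in(15,8,5,5):
        a=q(p);sel=[(abs(a[:,0]+110)<tol)&(abs(a[:,1])<125),(abs(a[:,0]-110)<tol)&(abs(a[:,1])<125),(abs(a[:,1]+140)<tol)&(abs(a[:,0])<95),(abs(a[:,1]-140)<tol)&(abs(a[:,0])<95)]
        p=least_squares(res,p,args=(sel,),loss="soft_l1").x
    a=q(p);e=[np.median(v) if len(v) else None for v in(a[sel[0],0],a[sel[1],0],a[sel[2],1],a[sel[3],1])]
    return p[:2],np.rad2deg(p[2]),[int(x.sum()) for x in sel],e
E
python3 - <<'E'
from h import *
import pickle
s,d=pickle.load(open("d0.pkl","rb"))
for n,roi in(("scene",(190,165,390,345)),("side",(180,110,380,290))):
    c=d[n]
    m=blob(c,lambda H,S,V:(S<60)&(V>125),roi)
    print(n,fitdeck(c,m,(620,28),14))
    # slot pixels: dark, ray at deck height in feeder frame
    for ang,ctr in((14.,np.array([620.,28.])),):
        k=blob(c,lambda H,S,V:(S<110)&(V<125),roi);ys,xs=np.nonzero(k)
        P=ray(c,np.c_[xs,ys],40)[:,:2]-ctr;t=np.deg2rad(ang);q=np.c_[P@[np.cos(t),np.sin(t)],P@[-np.sin(t),np.cos(t)]]
        a=q[(abs(q[:,0]+50)<25)&(abs(q[:,1]-0)<40)];b=q[(abs(q[:,1]-60)<25)&(abs(q[:,0]+10)<25)]
        print("long x",a[:,0].min(),a[:,0].max(),a[:,0].mean(),"short y",b[:,1].mean(),b[:,1].min(),b[:,1].max(),len(a),len(b))
E
```

```text
scene (array([616.38414032,  30.9177003 ]), np.float64(12.836938657977088), [88, 16, 6, 64], [np.float64(-110.05962490266586), np.float64(110.4798311439267), np.float64(-140.79904316527356), np.float64(139.96756757528098)])
long x -48.27106670208959 -43.97804418227346 -46.21735255051307 short y 61.04732475369666 55.44996373665191 64.33805908308648 38 53
side (array([612.35689654,  25.8017605 ]), np.float64(12.098998135540539), [67, 11, 0, 66], [np.float64(-110.01045747559871), np.float64(110.17497194248084), None, np.float64(140.00636286511502)])<stdin>:13: RuntimeWarning: Mean of empty slice.
  ret = ret.dtype.type(ret / rcount)
Traceback (most recent call last):
ValueError: zero-size array to reduction operation minimum which has no identity
```

>>> apply_moves(increments=[[[0, -0.048, -0.036, -0.004, 0, 0, 5], [0, -0.096, -0.072, -0.008, 0, 0, 10], [0, -0.144, -0.108, -0.012, 0, 0, 15], [0, -0.192, -0.143, -0.016, 0, 0, 20], [0, -0.24, -0.179, -0.02, 0, 0, 25], [0, -0.287, -0.215, -0.024, 0, 0, 30], [0, -0.335, -0.251, -0.028, 0, 0, 35], [0, -0.383, -0.287, -0.032, 0, 0, 40], [0, -0.431, -0.322, -0.036, 0, 0, 45], [0, -0.479, -0.358, -0.04, 0, 0, 50], [0, -0.527, -0.394, -0.043, 0, 0, 55], [0, -0.575, -0.43, -0.045, 0, 0, 59]]])

```text
time_s: 1.65
position: [615.8, 25.7, 250.4]
ee_rot: [[-0.216, 0.976, -0.0], [0.976, 0.216, 0.0], [0.0, -0.0, -1.0]]
wrist_force: [0.2, 0.8, 0.5]
width: 0.2
```

>>> apply_moves(increments=[[[0, 0, 0, 0, 0, 0, 0], [0, 0, 0, 0, 0, 0, 0], [0, 0, 0, 0, 0, 0, 0], [0, 0, 0, 0, 0, 0, 0]]])

```text
time_s: 2.15
position: [614.6, 28.7, 250.6]
ee_rot: [[-0.22, 0.975, 0.0], [0.975, 0.22, 0.0], [-0.0, 0.0, -1.0]]
wrist_force: [-0.4, -0.7, 0.2]
width: 0.3
```

Run:
```python
from plant import get_state,capture
import cv2,pickle
s=get_state();c=capture("wrist");print(s["time_s"],s["position"],s["ee_rot"],s["wrist_force"])
pickle.dump((s,c),open("w1.pkl","wb"))
cv2.imwrite("pics/w1.png",cv2.resize(c["color"][:,:,::-1],(800,600),interpolation=cv2.INTER_CUBIC))
```

```text
2.15 [614.56491479  28.65964726 250.6322791 ] [[-2.20210342e-01  9.75452398e-01  1.57899108e-04]
 [ 9.75452411e-01  2.20210341e-01  2.18389949e-05]
 [-1.34681164e-05  1.58832238e-04 -9.99999987e-01]] [-0.37944663 -0.65084319  0.16927854]
```

View pics/w1.png

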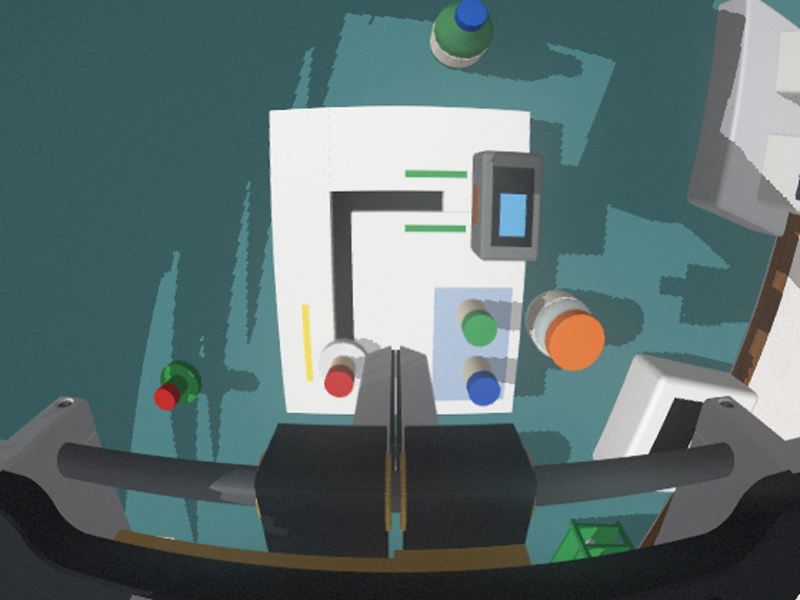

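The wrist view is clear: slot corner at about (340,200), short leg end (443,200), carrier cap (339,382) with disc (343,358), head (505,205). Next I fit the deck from this view.

```bash
cat >> h.py <<'E'
def wray(c,s,uv,z):
    uv=np.atleast_2d(uv).astype(float)-[c["cx"],c["cy"]]
    r=np.linalg.norm(uv,axis=1)+1e-9;t=r/c["fx"]
    d=np.c_[uv/r[:,None]*np.sin(t)[:,None],np.cos(t)]
    H=c["hand_eye"];R=s["ee_rot"];o=s["position"]+R@H[:3,3];d=d@(R@H[:3,:3]).T
    return o+d*((z-o[2])/d[:,2])[:,None]
def feed(P,ctr,ang):
    t=np.deg2rad(ang);D=np.asarray(P)[:,:2]-ctr;return np.c_[D@[np.cos(t),np.sin(t)],D@[-np.sin(t),np.cos(t)]]
def redcap(c,s,roi,z=88):
    m=blob(c,lambda H,S,V:((H<8)|(H>172))&(S>130)&(V>80),roi)
    ct=max(cv2.findContours(m,0,1)[0],key=cv2.contourArea)[:,0]
    P=wray(c,s,ct,z)[:,:2];(x,y),r=cv2.minEnclosingCircle(P.astype(np.float32));return np.array([[x,y]]),r
E
python3 - <<'E'
from h import *
import h,pickle
s,c=pickle.load(open("w1.pkl","rb"))
m=blob(c,lambda H,S,V:(S<45)&(V>150),(180,65,385,295))
h.ray=lambda c,uv,z:wray(c,s,uv,z)
ctr,ang,n,e=fitdeck(c,m,(615,28),13);print(ctr,ang,n,e)
k=blob(c,lambda H,S,V:(V<110),(215,120,325,230));ys,xs=np.nonzero(k)
q=feed(wray(c,s,np.c_[xs,ys],40),ctr,ang)
a=q[(q[:,1]>-20)&(q[:,1]<40)&(q[:,0]<-30)];b=q[(abs(q[:,0])<25)&(q[:,1]>40)]
print("long x",np.percentile(a[:,0],[0,1,99,100]),"short y",np.percentile(b[:,1],[0,1,99,100]),"xmax",q[q[:,1]>45,0].max())
for z in(86,90):
    P,r=redcap(c,s,(215,245,255,290),z);print(z,P,r,feed(P,ctr,ang))
E
```

```text
[617.77983102  25.98659406] 12.674832163611727 [189, 119, 85, 158] [np.float64(-109.75210412848085), np.float64(109.58101827877603), np.float64(-139.6797793995488), np.float64(139.96029473467624)]
long x [-57.38534264 -57.15461398 -41.51118525 -41.33393126] short y [53.06860449 53.07073455 67.65269405 67.72514688] xmax 34.14354507993118
86 [[586.3026123  -66.94316864]] 13.202823638916016 [[-51.10058284 -83.75850122]]
90 [[586.41357422 -64.9180069 ]] 13.049446105957031 [[-50.54796869 -81.8070376 ]]
```

>>> apply_moves(increments=[[[0, -0.045, -0.016, 0, 0, 0, 0], [0, -0.09, -0.032, 0, 0, 0, 0], [0, -0.133, -0.0475, 0, 0, 0, 0], [0, -0.133, -0.0475, 0.04, 0, 0, 0], [0, -0.133, -0.0475, 0.08, 0, 0, 0], [0, -0.133, -0.0475, 0.12, 0, 0, 0], [0, -0.133, -0.0475, 0.15, 0, 0, 0], [0, -0.133, -0.0475, 0.175, 0, 0, 0], [0, -0.133, -0.0475, 0.19, 0, 0, 0], [0, -0.133, -0.0475, 0.2, 0, 0, 0], [0, -0.133, -0.0475, 0.203, 0, 0, 0], [0, -0.133, -0.0475, 0.203, 0, 0, 0]]])

```text
time_s: 3.7
position: [598.2, -112.8, 48.1]
ee_rot: [[-0.219, 0.976, 0.001], [0.976, 0.219, -0.0], [-0.001, 0.001, -1.0]]
wrist_force: [0.2, 0.1, 0.2]
width: 0.8
```

Run:
```python
from plant import get_state,capture
from h import *
s=get_state();c=capture("wrist");print(s["time_s"],s["position"],feed([s["position"]],(617.8,26),12.7),s["wrist_force"])
cv2.imwrite("pics/w2.png",c["color"][:,:,::-1])
```

```text
3.7 [ 598.22260088 -112.83468034   48.11284731] [[ -49.62070662 -131.13400968]] [0.21325002 0.10812714 0.24413011]
```

View pics/w2.png

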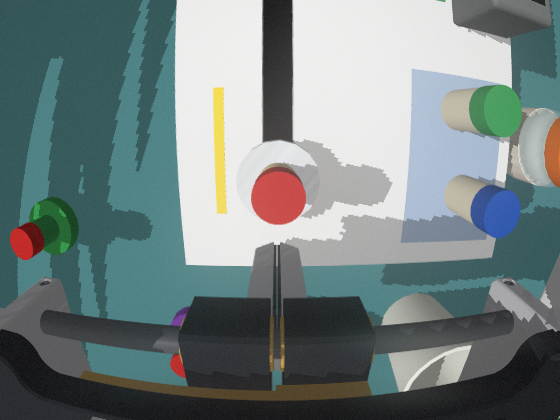

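The finger is centred behind the disc (cols 277 and 278) and aligned with the slot. I start pushing slowly, 2 mm lower.

>>> apply_moves(increments=[[[0, 0.006, 0, 0.002, 0, 0, 0], [0, 0.01, 0, 0.002, 0, 0, 0], [0, 0.014, 0, 0.002, 0, 0, 0], [0, 0.018, 0, 0.002, 0, 0, 0], [0, 0.022, 0, 0.002, 0, 0, 0], [0, 0.026, 0, 0.002, 0, 0, 0], [0, 0.031, 0, 0.002, 0, 0, 0], [0, 0.037, 0, 0.002, 0, 0, 0], [0, 0.044, 0, 0.002, 0, 0, 0], [0, 0.052, 0, 0.002, 0, 0, 0], [0, 0.06, 0, 0.002, 0, 0, 0], [0, 0.068, 0, 0.002, 0, 0, 0]]])

```text
time_s: 5.25
position: [582.8, -45.8, 45.6]
ee_rot: [[-0.219, 0.976, 0.0], [0.976, 0.219, -0.0], [-0.0, 0.0, -1.0]]
wrist_force: [0.7, -2.2, 1.0]
width: 0.2
```

>>> apply_moves(increments=[[[0, 0.008, 0, 0, 0, 0, 0], [0, 0.016, 0, 0, 0, 0, 0], [0, 0.024, 0, 0, 0, 0, 0], [0, 0.032, 0, 0, 0, 0, 0], [0, 0.04, 0, 0, 0, 0, 0], [0, 0.048, 0, 0, 0, 0, 0], [0, 0.056, 0, 0, 0, 0, 0], [0, 0.064, 0, 0, 0, 0, 0], [0, 0.07, 0, 0, 0, 0, 0], [0, 0.074, 0, 0, 0, 0, 0], [0, 0.076, 0, 0, 0, 0, 0], [0, 0.076, 0, 0, 0, 0, 0]]])

```text
time_s: 6.75
position: [566.1, 28.1, 45.3]
ee_rot: [[-0.218, 0.976, -0.0], [0.976, 0.218, 0.001], [0.001, -0.0, -1.0]]
wrist_force: [0.4, -1.1, 0.7]
width: -0.1
```

Run:
```python
from plant import get_state,capture
from h import *
s=get_state();c=capture("wrist");print(s["time_s"],s["position"],feed([s["position"]],(617.8,26),12.7),s["wrist_force"])
P,r=redcap(c,s,(230,130,330,250),88);print(feed(P,(617.8,26),12.7),r)
cv2.imwrite("pics/w3.png",c["color"][:,:,::-1])
```

```text
6.75 [566.0695393   28.12075452  45.28984855] [[-49.99861156  13.44161473]] [ 0.43106427 -1.10777054  0.66247646]
[[-51.82406808  46.89972221]] 12.766500473022461
```

View pics/w3.png

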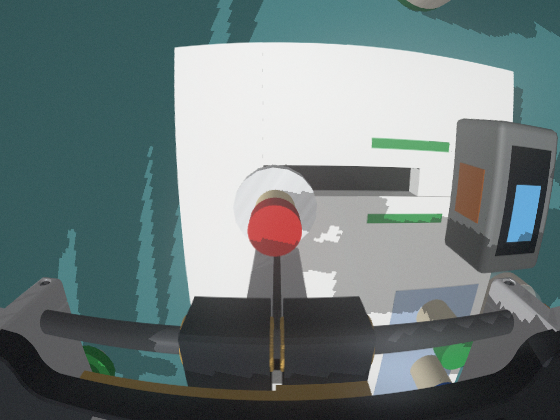

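The carrier is at about y=46, centred, with the short leg open on its right (cols 318–418, row 180). I push carefully to the end wall.

>>> apply_moves(increments=[[[0, 0.004, 0, 0, 0, 0, 0], [0, 0.008, 0, 0, 0, 0, 0], [0, 0.01, 0, 0, 0, 0, 0], [0, 0.012, 0, 0, 0, 0, 0], [0, 0.0135, 0, 0, 0, 0, 0], [0, 0.0135, 0, 0, 0, 0, 0], [0, 0.0135, 0, 0, 0, 0, 0]]])

```text
time_s: 7.68
position: [563.1, 41.2, 45.3]
ee_rot: [[-0.218, 0.976, -0.001], [0.976, 0.218, 0.0], [0.001, -0.0, -1.0]]
wrist_force: [0.4, 0.1, -0.4]
width: 0.6
```

```bash
cat > look.py <<'E'
import sys
from plant import get_state,capture
from h import *
s=get_state();c=capture("wrist");print(s["time_s"],s["position"],feed([s["position"]],(617.8,26),12.7),s["wrist_force"])
try:
    P,r=redcap(c,s,tuple(map(int,sys.argv[2:6])),88);print("cap",feed(P,(617.8,26),12.7),r)
except Exception as e: print("no cap",e)
cv2.imwrite(f"pics/{sys.argv[1]}.png",c["color"][:,:,::-1])
E
python3 look.py w4 230 130 330 250
```

```text
7.675 [563.0800831   41.214209    45.31299371] [[-50.03638308  26.87195247]] [ 0.44180709  0.1012773  -0.42945781]
cap [[-52.05530544  60.12171631]] 12.736246109008789
```

>>> apply_moves(increments=[[[0, 0.001, 0, 0, 0, 0, 0], [0, 0.0015, 0, 0, 0, 0, 0], [0, 0.0015, 0, 0, 0, 0, 0]]])

```text
time_s: 8.1
position: [563.1, 42.4, 45.5]
ee_rot: [[-0.218, 0.976, 0.0], [0.976, 0.218, -0.0], [-0.0, 0.0, -1.0]]
wrist_force: [0.2, -1.2, -0.4]
width: 0.5
```

>>> apply_moves(increments=[[[0, 0.001, 0, 0, 0, 0, 0], [0, 0.001, 0, 0, 0, 0, 0]]])

```text
time_s: 8.35
position: [562.9, 43.3, 45.6]
ee_rot: [[-0.219, 0.976, 0.0], [0.976, 0.219, -0.0], [-0.001, 0.0, -1.0]]
wrist_force: [1.2, -1.9, -0.6]
width: 0.6
```

```bash
python3 look.py w5 230 130 330 250
```

```text
8.35 [562.94134284  43.25292983  45.57684064] [[-49.72352395  28.89129659]] [ 1.22022565 -1.87888541 -0.6230531 ]
cap [[-51.13442128  62.78655338]] 12.778932571411133
```

>>> apply_moves(increments=[[[0, 0.001, 0, 0, 0, 0, 0], [0, 0.001, 0, 0, 0, 0, 0]]])

```text
time_s: 8.65
position: [563.2, 43.7, 45.9]
ee_rot: [[-0.219, 0.976, 0.001], [0.976, 0.219, -0.002], [-0.002, 0.001, -1.0]]
wrist_force: [1.6, -5.1, -0.1]
width: 0.4
```

```bash
python3 look.py w6 230 130 330 250
```

```text
8.65 [563.21715831  43.67715052  45.93900243] [[-49.36119313  29.24450154]] [ 1.6180931  -5.13019458 -0.13531047]
cap [[-51.035748   63.3096326]] 12.847339630126953
```

View pics/w6.png

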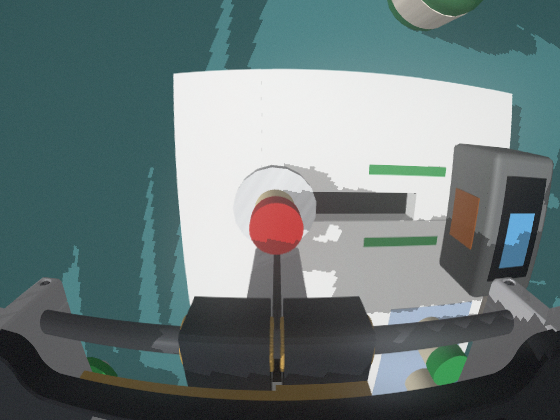

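Contact reads 5 N, so the carrier is against the corner's far wall, with the disc (275,205) level with the short leg. I back off, lift over, and come down on its -x side.

>>> apply_moves(increments=[[[0, -0.008, 0, 0, 0, 0, 0], [0, -0.025, 0, 0, 0, 0, 0], [0, -0.025, 0, -0.04, 0, 0, 0], [0, -0.025, 0, -0.085, 0, 0, 0], [0, -0.025, -0.025, -0.09, 0, 0, 0], [0, 0, -0.05, -0.09, 0, 0, 0], [0, 0.031, -0.053, -0.09, 0, 0, 0], [0, 0.031, -0.053, -0.09, 0, 0, 0], [0, 0.031, -0.053, -0.05, 0, 0, 0], [0, 0.031, -0.053, -0.02, 0, 0, 0], [0, 0.031, -0.053, 0, 0, 0, 0], [0, 0.031, -0.053, 0, 0, 0, 0]]])

```text
time_s: 10.2
position: [503.1, 62.2, 43.8]
ee_rot: [[-0.218, 0.976, -0.004], [0.976, 0.218, 0.0], [0.001, -0.004, -1.0]]
wrist_force: [-0.9, -0.1, 0.9]
width: 0.8
```

```bash
python3 look.py w7 290 130 450 290
```

```text
10.2 [503.14574688  62.18794717  43.83975071] [[-103.8934017   60.5088949]] [-0.9316624  -0.12540625  0.87017458]
cap [[-50.11094145  62.64314251]] 12.017179489135742
```

View pics/w7.png

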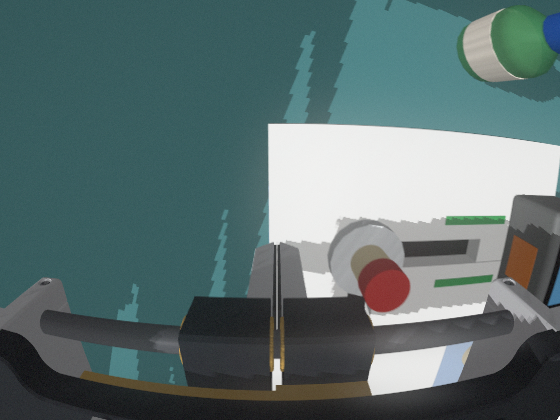

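>>> apply_moves(increments=[[[0, 0, 0.006, -0.001, 0, 0, 0], [0, 0, 0.01, -0.001, 0, 0, 0], [0, 0, 0.014, -0.001, 0, 0, 0], [0, 0, 0.018, -0.001, 0, 0, 0], [0, 0, 0.022, -0.001, 0, 0, 0], [0, 0, 0.025, -0.001, 0, 0, 0], [0, 0, 0.028, -0.001, 0, 0, 0], [0, 0, 0.032, -0.001, 0, 0, 0], [0, 0, 0.036, -0.001, 0, 0, 0], [0, 0, 0.036, -0.001, 0, 0, 0]]])

```text
time_s: 11.5
position: [539.9, 71.0, 46.6]
ee_rot: [[-0.218, 0.976, 0.001], [0.976, 0.218, 0.0], [-0.0, 0.001, -1.0]]
wrist_force: [0.1, -0.3, 0.9]
width: 0.6
```

```bash
python3 look.py w8 290 130 450 290
```

```text
11.5 [539.85072791  71.02423121  46.56270962] [[-66.14380127  61.05954447]] [ 0.10193379 -0.29074023  0.91214591]
cap [[-34.57964292  65.52857077]] 12.844971656799316
```

>>> apply_moves(increments=[[[0, 0, 0.004, 0, 0, 0, 0], [0, 0, 0.009, 0, 0, 0, 0], [0, 0, 0.014, 0, 0, 0, 0], [0, 0, 0.019, 0, 0, 0, 0], [0, 0, 0.024, 0, 0, 0, 0], [0, 0, 0.029, 0, 0, 0, 0], [0, 0, 0.034, 0, 0, 0, 0], [0, 0, 0.039, 0, 0, 0, 0], [0, 0, 0.044, 0, 0, 0, 0], [0, 0, 0.047, 0, 0, 0, 0], [0, 0, 0.049, 0, 0, 0, 0], [0, 0, 0.049, 0, 0, 0, 0]]])

```text
time_s: 13.05
position: [587.2, 81.7, 46.5]
ee_rot: [[-0.218, 0.976, 0.0], [0.976, 0.218, 0.0], [-0.0, 0.0, -1.0]]
wrist_force: [-1.2, -0.0, 0.7]
width: 0.4
```

```bash
python3 look.py w9 270 130 450 300
```

```text
13.05 [587.22458155  81.70678614  46.47772152] [[-17.58045141  61.0657839 ]] [-1.15586376 -0.02517863  0.68992801]
cap [[13.49873003 63.50473658]] 13.733492851257324
```

View pics/w9.png

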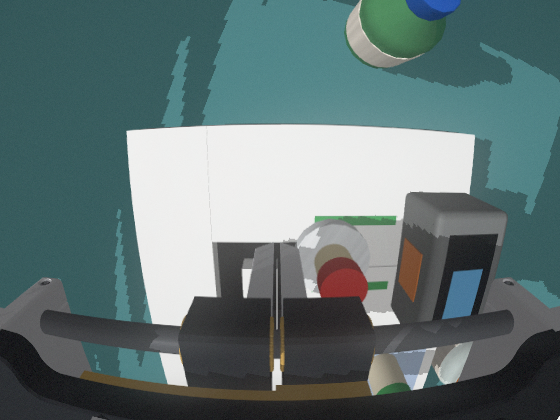

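The carrier is running along the short leg, with the disc at (335,255) and the cap at (342,283), about 14–17 mm short of home.

>>> apply_moves(increments=[[[0, 0, 0.003, 0, 0, 0, 0], [0, 0, 0.006, 0, 0, 0, 0], [0, 0, 0.009, 0, 0, 0, 0], [0, 0, 0.011, 0, 0, 0, 0], [0, 0, 0.011, 0, 0, 0, 0]]])

```text
time_s: 13.72
position: [598.1, 84.1, 46.5]
ee_rot: [[-0.218, 0.976, 0.001], [0.976, 0.218, 0.0], [-0.0, 0.001, -1.0]]
wrist_force: [-1.7, -0.2, 0.1]
width: 0.7
```

>>> apply_moves(increments=[[[0, 0, 0.001, 0, 0, 0, 0], [0, 0, 0.002, 0, 0, 0, 0], [0, 0, 0.002, 0, 0, 0, 0]]])

```text
time_s: 14.1
position: [599.8, 84.5, 46.5]
ee_rot: [[-0.218, 0.976, 0.0], [0.976, 0.218, 0.0], [0.0, 0.0, -1.0]]
wrist_force: [-1.5, -0.0, 1.5]
width: 0.6
```

>>> apply_moves(increments=[[[0, 0, 0.001, 0, 0, 0, 0], [0, 0, 0.0015, 0, 0, 0, 0], [0, 0, 0.0015, 0, 0, 0, 0]]])

```text
time_s: 14.48
position: [601.2, 84.8, 46.5]
ee_rot: [[-0.218, 0.976, 0.0], [0.976, 0.218, 0.0], [0.0, 0.0, -1.0]]
wrist_force: [-1.5, -1.6, 1.3]
width: 0.3
```

```bash
python3 look.py w10 270 130 450 300
```

```text
14.475 [601.24033109  84.82903968  46.46963485] [[-3.22118798 61.03034075]] [-1.49163729 -1.60566456  1.29182115]
cap [[28.04018591 64.81912824]] 14.26012897491455
```

Still sliding freely (about 1.5 N). I continue in 1 mm steps until the stop shows.

>>> apply_moves(increments=[[[0, 0, 0.001, 0, 0, 0, 0], [0, 0, 0.001, 0, 0, 0, 0]]])

```text
time_s: 14.78
position: [602.2, 85.1, 46.5]
ee_rot: [[-0.218, 0.976, 0.0], [0.976, 0.218, -0.0], [-0.0, 0.0, -1.0]]
wrist_force: [-1.1, -0.7, 0.3]
width: 0.6
```

>>> apply_moves(increments=[[[0, 0, 0.001, 0, 0, 0, 0], [0, 0, 0.001, 0, 0, 0, 0]]])

```text
time_s: 15.02
position: [603.0, 85.3, 46.4]
ee_rot: [[-0.219, 0.976, -0.0], [0.976, 0.219, -0.0], [0.0, -0.0, -1.0]]
wrist_force: [-1.7, -0.1, 2.3]
width: 0.8
```

>>> apply_moves(increments=[[[0, 0, 0.001, 0, 0, 0, 0], [0, 0, 0.001, 0, 0, 0, 0]]])

```text
time_s: 15.28
position: [603.2, 85.4, 46.3]
ee_rot: [[-0.219, 0.976, -0.002], [0.976, 0.219, -0.0], [0.0, -0.002, -1.0]]
wrist_force: [-5.0, -1.7, 3.5]
width: 0.3
```

>>> apply_moves(increments=[[[0, 0, 0.001, 0, 0, 0, 0], [0, 0, 0.001, 0, 0, 0, 0]]])

```text
time_s: 15.52
position: [603.4, 85.4, 46.2]
ee_rot: [[-0.219, 0.976, -0.005], [0.976, 0.219, -0.001], [0.0, -0.005, -1.0]]
wrist_force: [-8.5, -1.8, 5.3]
width: 0.3
```

```bash
python3 look.py w11 270 130 450 300
```

```text
15.525 [603.36918453  85.40967105  46.20641083] [[-1.01676831 61.12874636]] [-8.53876303 -1.76866904  5.26566157]
cap [[30.56062266 65.1030122 ]] 13.921696662902832
```

View pics/w11.png

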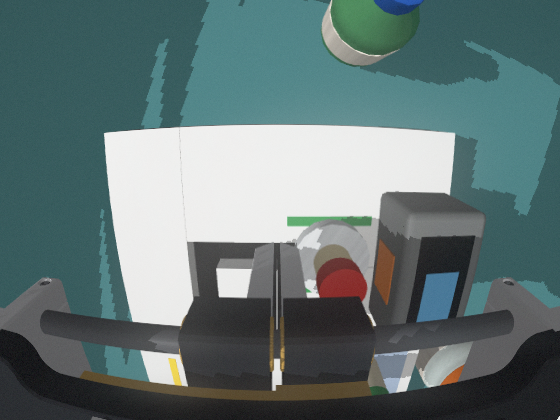

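The push force rises to 8.5 N while the tip stalls, so the pin is on the end wall. I back straight off, then go up.

>>> apply_moves(increments=[[[0, 0, -0.004, 0, 0, 0, 0], [0, 0, -0.012, 0, 0, 0, 0], [0, 0, -0.03, 0, 0, 0, 0], [0, 0, -0.03, 0, 0, 0, 0], [0, 0, -0.03, -0.04, 0, 0, 0], [0, 0, -0.03, -0.09, 0, 0, 0], [0, 0, -0.03, -0.14, 0, 0, 0], [0, -0.03, -0.03, -0.19, 0, 0, 0], [0, -0.06, -0.03, -0.205, 0, 0, 0], [0, -0.06, -0.03, -0.205, 0, 0, 0], [0, -0.06, -0.03, -0.205, 0, 0, 0], [0, -0.06, -0.03, -0.205, 0, 0, 0]]])

```text
time_s: 17.08
position: [588.2, 21.6, 250.0]
ee_rot: [[-0.219, 0.976, -0.002], [0.976, 0.219, 0.001], [0.001, -0.002, -1.0]]
wrist_force: [0.8, 0.4, -0.8]
width: 0.4
```

```bash
python3 look.py w12 250 100 400 260
python3 - <<'E'
from h import *
import cv2
a=cv2.imread("pics/w12.png");cv2.imwrite("pics/w12b.png",cv2.resize(a,(800,600)))
E
```

```text
17.075 [588.19441113  21.58028526 249.96424104] [[-29.85293215   2.19709194]] [ 0.77183346  0.41709356 -0.7592047 ]
cap [[29.72568386 62.93670321]] 12.300896644592285
```

View pics/w12b.png

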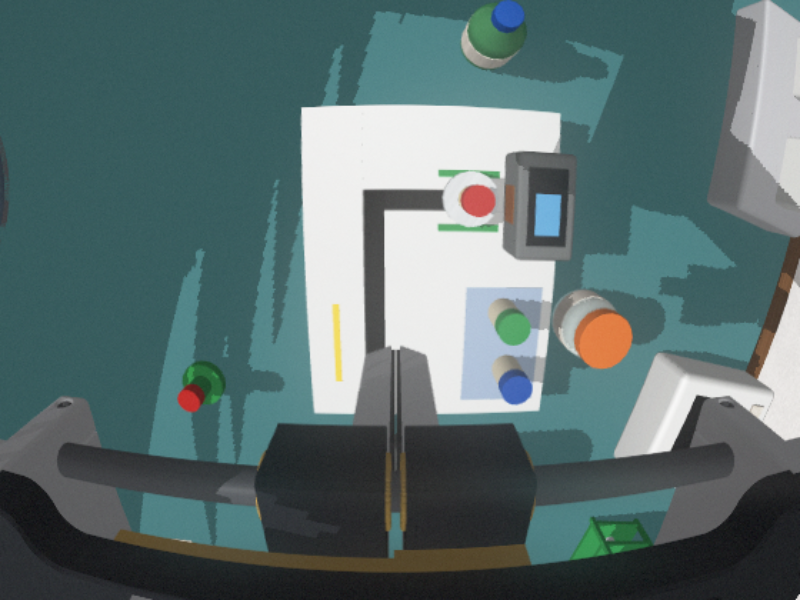

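```bash
python3 -c "
from plant import finish_job;print(finish_job())"
```

```text
the job is handed in; nothing more can be done
None
```

I pushed the red-capped carrier with shut fingertips along the long leg to the corner, then along the short leg to the end wall, and handed the job in at about 17 s of the 53 s allowed. No verdict is reported, so the results below rest on my own checks.

- **Push forces:** At the corner I felt the far wall at about 5 N. At the end of the short leg the tip stalled at about 8.5 N sideways, with about 5 N upward on the tool. Both are well under 35 N, but I only read the force at the end of each move.
- **Final position:** The last wrist picture puts the cap at feeder (29.7, 62.9) mm against the target (30, 60), so about 3 mm off. The slot's play limits y to 62 at most, so I take part of that as camera error.
- **State at hand-in:** The carrier looks upright in front of the head. The two spare vials, jar and reagent bottle are where they were in the first wrist view. The cup, timer and handset were out of view, but no path came near them. The tool is clear at 250 mm with near-zero wrist force.
- **Disagreements:** The first deck fits from the scene and side cameras differed by about 5 mm, so I used the wrist-camera fit, whose slot centres matched the drawing to within 1 mm. Cap readings taken with the gripper partly in the way ran up to about 5 mm high in y, so I went by contact force instead.

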